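# Load the watch photo box and hold its sprung shutter open at the mark

## Robot

A 6-joint arm with a two-finger parallel gripper is mounted at the origin on the work surface; the furniture and walls round the work are solid. World frame = base frame: x ahead of the robot, y to its left, z up, the work surface at z = 0. Lengths are in m, angles in rad, forces in N, time in s.
With the tool pointing down it reaches from about 0.35 to 0.975 m from the base axis. Payload 4.9 kg.
Tool frame: the origin (TCP) lies on the mounting face of the last link; the fingertips stand 173 mm ahead of it and the grasp point (between the pads) lies 155 mm ahead of it; z points along the fingers, y is the line along which they close (so a half turn about z gives the same grasp; the last joint's range is limited). The gripper opens to 85 mm and grips with 20 to 120 N. Pads are 22 mm wide; open, the fingers measure 114 mm over their backs; the gripper's body (76 mm by 85 mm) begins 54 mm behind the grasp point. The pads swing forward as they close: fully open they stand 13 mm farther back than shut.
Start: joints at [-0.119, 0.053, 1.613, -0, 1.476, -0.119], TCP at [0.625, 0, 0.405] pointing down, gripper open.
Joint ranges: [-3.01, 3.01], [-1.01, 2.22], [0.06, 2.58], [-1.02, 4.17], [0.09, 2.62], [-3.14, 3.14]. Speed limits (rad/s): [2.57, 2.57, 3.14, 3.14, 3.14, 3.14].

## Interface

Orientations are given as a rotation vector (axis times angle).
In Python, from station import monitor, eyes, finish_job gives the robot as it stands. The module is installed in compiled form; this text tells all that it offers.
- The arm moves only by the tool step_arm, never from a script. Its argument "commands" is a list of rows, each a list of 3 entries, a list of its own where there are three numbers: the opening in per cent of the stroke, from 0 (shut) to 100 (fully open), then the shift along the tool's x, y, z in mm, then the turn about the tool's z in degrees. In form: [[hand, [x, y, z], yaw], ...]. A call has 1 to 12 rows; each row is the pose to reach, as a shift and turn from the pose commanded when the call began, along the tool's axes at that moment; what a row does not reach only later rows make up. A row lasts 1/8 s, in which the tool goes at most 62.5 mm and 10.7 degrees, less where a joint would pass 70% of its speed; a pose out of reach is approached as far as the arm can. A call with a gripper value outside its range is refused whole. The fingers move at their own pace and stop on an object; "squeeze" is the grip in N (left out, the last holds). Time passes only in rows, so rows that repeat a pose let the fingers close. It gives the time, the measured TCP pose, the force, the opening and the grip force at its end, in the units of the state.
- monitor.get_obs(): the state, without advancing time (a new reading comes with each control period).
- eyes.get_image(name): name is "scene" or "side" or "wrist"; returns the picture (480x640x3 uint8, red, green, blue); there is no depth.
- eyes.camera_info(name): a dict with "camera_matrix" (3x3 intrinsics, pixels), "k1" (the pictures are not rectified: a ray, as slopes to the right and down, at radius r is drawn at 1 + k1 r^2 times it, then the intrinsics apply), "extrinsics" (4x4, takes a point from camera to world coordinates). Camera axes: x right, y down, z forward; pixel columns grow to the right and rows downward; lengths in m; the calibration is good to about 2 mm. A picture is of the moment at which its call begins: read the wrist's pose just before it. camera_info takes no time and is no camera call; for the wrist camera it gives the pose at the moment of the call.
- finish_job(): hands the job in; it is judged then, once.
The state is a dict: "t": time; "q": joint angles; "dq": joint speeds; "effort": joint torques, N m; "tool_pos": TCP position; "tool_rot": TCP orientation; "contact_force": force on the tool from outside, world axes, zero at the start; "wrist_torque": the same for the moment, N m; "opening": finger opening in m; "grip_force": force on a finger pad.
Only numpy, scipy, OpenCV 4.12 (cv2) and the standard library are available. Lean on these libraries where they do the work, as an engineer would, in place of code of your own. Each camera call takes 0.05 s, during which the arm holds its last target. There are 200 camera calls.

## Task

Slide the tray with the watch head into the slot of the photo box, all the way until its front plate sits flush on the box, with the shutter still closed, and let go of it. Then pull the spring-loaded shutter out by its upright tab until its pointer lines up with the tip of the mark clip on the scale, and hold it there: finish while still holding the tab, since the shutter snaps shut if released. The watch stays lying in the tray, and the loupe, the tape roll and the other watch head on the table are left alone.

Things in the scene. Friction and masses are not known exactly. Their poses are not given: they have to be found in the camera images.
- photo_box: Plain grey box, 120 mm deep (its x) x 104 wide (its y) x 60 high, fixed; origin at the centre of its underside, z up. Its front face, at its x = -60 mm, looks to the robot's left and has a slot at table level, 68 mm wide, 32 high, centred on y = 0, the table being its floor; the tray goes in along box +x. On top: shutter and scale strip.
- sample_tray: Aluminium tray, loose on the table, 142 x 64 mm, 0.15 to 0.31 kg, carrying the watch. Origin on its underside; tray x points to the tapered nose (48 mm wide at the tip, 72 mm ahead of the origin), which enters first. A front plate, 80 mm wide and 37 high, stands across it, its nose side at x = -13 mm. Home, with this plate flush on the box face, the origin is at box x = -47, y = 0 mm and tray x lies along box x.
- tray_grip (a point): Middle of the black fin standing on the tray's rear deck, 52 mm behind the tray's origin, 36 mm above the table. The fin is 28 mm long (tray x), 12 thick (tray y), its top 51 mm above the table; the deck beside it is 4 mm thick. The front plate begins 35 mm ahead of the point. Home, the point is at box x = -99, y = 0 mm. Axes as the tray's.
- watch_mid (a point): Middle of the gold-coloured watch head (no strap, about 45 x 42 x 10 mm) lying loose, dial up, in the tray's pocket, which is 61 x 58 mm, 10 deep, its centre 90 mm ahead of tray_grip along tray x. Its z axis is up.
- shutter (a joint): Travel of the shutter, in m: 0 closed (sprung home), up to 0.062 pulled out. It slides towards the box's own -y (the side nearest the robot). The spring pulls it back with 2.7 N when closed, rising by 0.9 N per 10 mm, to 8.3 N at the end.
- shutter_grip (a point): Middle of the grip of the shutter's upright black tab, 87 mm above the table. The tab is 10 mm thick (box y, the direction of pull), 26 wide (box x), top 102.5 mm above the table; the shutter's steel plate below it is 64.5 mm above the table. Closed, the point is at box x = -8, y = -41 mm; it moves with the shutter. Axes as the box's.
- pointer_tip (a point): Tip of the black pointer on the shutter plate, which sticks out towards box +x over the guide rail, 66 mm above the table. Moves with the shutter; closed, it is at box y = +10 mm. Axes as the box's.
- mark_tip (a point): Tip of the pointed nose of the mark clip, a small aluminium block (14 x 10 x 7 mm) fixed on the scale strip on the box top, nose towards the pointer. Its box y differs from run to run (26 to 50 mm of shutter travel). The pointer lines up when pointer_tip and mark_tip have the same position along the box's y. Axes as the box's.
- loupe_mid (a point): Middle of a black eye loupe, 33 mm across, 31 high, loose; leave alone.
- tape_mid (a point): Middle of a roll of yellow tape, 86 mm across, 24 high, loose; leave alone.
- watch2_mid (a point): Middle of a second watch head, steel with a black dial, 45 x 42 x 10 mm, lying loose on the table on the robot's side of the work; leave alone.
Things that resemble listed ones, but are neither listed nor needed, are in the scene too. Leave any orange look-alike of the part that bears watch_mid alone.

How it is judged:
By the outcome, as a careful person would: the job done as asked, in the order asked, and still so for the second after the job is handed in, while the arm keeps its last pose, push and grip.
It also fails if it takes over 51 s, if anything falls off the work surface, if the arm or the gripper's body presses on something with over 40 N, if the wrist force passes 120 N, or if a joint passes its speed limit or range.

## Working session

There is one attempt and no reset: what is moved stays moved. The work goes in short steps, Python scripts to look and compute and a tool call to move; the robot and the scene stay as the last step left them, time stands still between calls to the robot, and variables do not carry over. Pictures are saved under pics/ and viewed, at most 10 in all, crops included, and the job is handed in when it is done.

Besides the shell and the picture viewer there is one more tool, called after "Emit:" as name([rows], argument=value, ...), one row to a line, values as JSON. step_arm: Moves the arm, as the interface text tells. Its arguments: {"type":"object","properties":{"commands":{"type":"array"},"squeeze":{"type":"number"}},"required":["commands"]}

```bash
mkdir -p pics; cat > h.py <<'E'
import numpy as np, cv2
from scipy.spatial.transform import Rotation as R
from station import monitor, eyes, finish_job
def snap(name, fn, crop=None, scale=1):
    im=eyes.get_image(name)
    cv2.imwrite('pics/raw_'+fn,im[:,:,::-1])
    if crop: x0,y0,x1,y1=crop; im=im[y0:y1,x0:x1]
    if scale!=1: im=cv2.resize(im,None,fx=scale,fy=scale,interpolation=cv2.INTER_CUBIC)
    cv2.imwrite('pics/'+fn,im[:,:,::-1])
def ray(ci,u,v):
    K=np.array(ci['camera_matrix']);E=np.array(ci['extrinsics']);k=ci['k1']
    d=np.array([(u-K[0,2])/K[0,0],(v-K[1,2])/K[1,1]]);s=d.copy()
    for _ in range(30): s=d/(1+k*(s@s))
    return E[:3,3],E[:3,:3]@np.array([s[0],s[1],1])
def at(ci,u,v,z):
    o,d=ray(ci,u,v);return o+d*(z-o[2])/d[2]
def proj(ci,p):
    K=np.array(ci['camera_matrix']);E=np.array(ci['extrinsics']);k=ci['k1']
    c=E[:3,:3].T@(np.array(p)-E[:3,3]);s=c[:2]/c[2];s=s*(1+k*(s@s))
    return K[0,0]*s[0]+K[0,2],K[1,1]*s[1]+K[1,2]
def tri(rs):
    A=0;b=0
    for o,d in rs:
        d=d/np.linalg.norm(d);P=np.eye(3)-np.outer(d,d);A=A+P;b=b+P@o
    return np.linalg.solve(A,b)
E
python3 - <<'E'
from h import *
import json
np.set_printoptions(precision=4,suppress=True)
snap('scene','s1.png');snap('side','d1.png');snap('wrist','w1.png')
d={}
for n in('scene','side','wrist'):
    c=eyes.camera_info(n);print(n,np.array(c['extrinsics']),np.array(c['camera_matrix'])[0],c['k1'])
    d[n]={k:np.array(v).tolist() for k,v in c.items()}
json.dump(d,open('ci.json','w'))
o=monitor.get_obs();print(o['t'],o['tool_pos'],o['tool_rot'])
a=cv2.imread('pics/s1.png');b=cv2.imread('pics/d1.png')
E
```

```text
scene [[ 0.8851 -0.2248  0.4075  0.1085]
 [-0.4648 -0.3859  0.7969 -0.8166]
 [-0.0219 -0.8948 -0.446   0.4637]
 [ 0.      0.      0.      1.    ]] [471.1683   0.     327.5155] -0.07553319276363482
side [[ 0.9954 -0.0614  0.0733  0.3629]
 [-0.0954 -0.5893  0.8023 -1.1317]
 [-0.0061 -0.8056 -0.5924  0.8142]
 [ 0.      0.      0.      1.    ]] [582.5974   0.     309.9349] 0.023418282063495503
wrist [[ 1.      0.0004 -0.0018  0.625 ]
 [-0.0001 -0.9472 -0.3208  0.0819]
 [-0.0018  0.3208 -0.9472  0.3728]
 [ 0.      0.      0.      1.    ]] [363.4941   0.     325.0708] -0.07564468337132206
0.15 [0.6248 0.     0.4037] [-2.2205 -2.2205  0.0016]
```

View pics/s1.png

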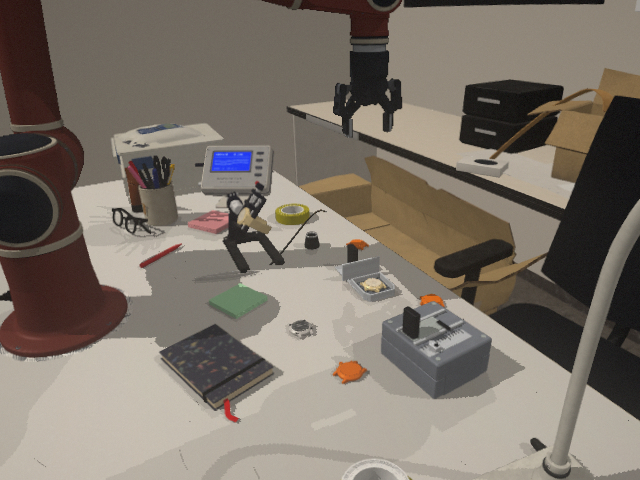

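View pics/d1.png

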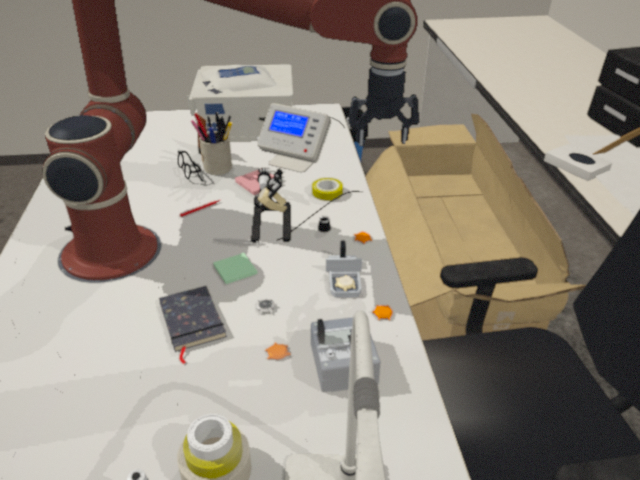

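View pics/w1.png

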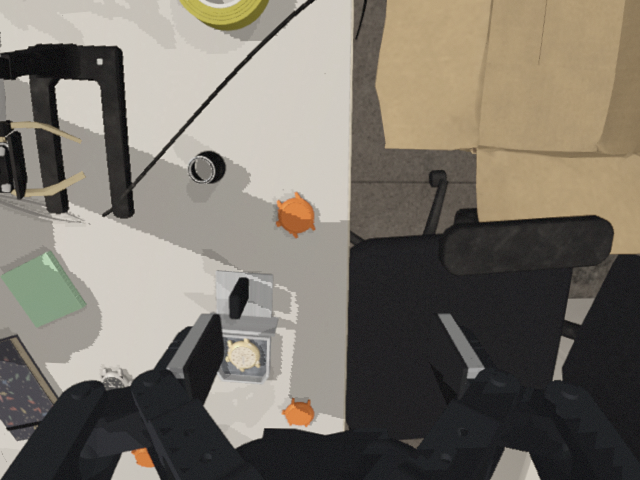

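Candidates: the gold watch in the grey tray is at scene (372,287), with the black fin at (353,255). The orange look-alikes are at (358,243), (432,300) and (350,371), and the steel watch2 is at (301,327). I choose the grey tray with the gold watch. The box is at (435,345), with its tab at (411,322). Next I check these in close crops.

```bash
python3 - <<'E'
import cv2,numpy as np
a=cv2.imread('pics/raw_s1.png')[230:395,330:500];cv2.imwrite('pics/c1.png',cv2.resize(a,None,fx=3.5,fy=3.5,interpolation=cv2.INTER_CUBIC))
b=cv2.imread('pics/raw_d1.png')[230:395,300:390];b=cv2.resize(b,None,fx=3.5,fy=3.5,interpolation=cv2.INTER_CUBIC)
w=cv2.imread('pics/raw_w1.png')[260:390,200:310];w=cv2.resize(w,None,fx=4.2,fy=4.2,interpolation=cv2.INTER_CUBIC)
c=np.zeros((590,b.shape[1]+w.shape[1],3),np.uint8);c[:b.shape[0],:b.shape[1]]=b;c[:w.shape[0],b.shape[1]:]=w
print(b.shape,c.shape);cv2.imwrite('pics/c2.png',c)
E
```

```text
(578, 315, 3) (590, 777, 3)
```

View pics/c1.png

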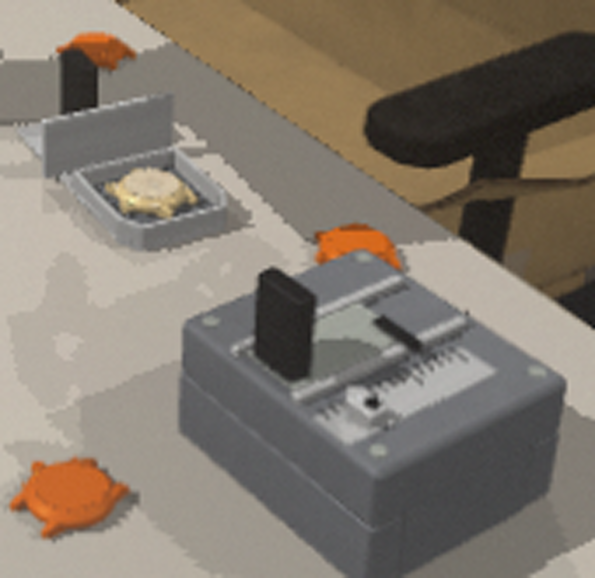

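View pics/c2.png

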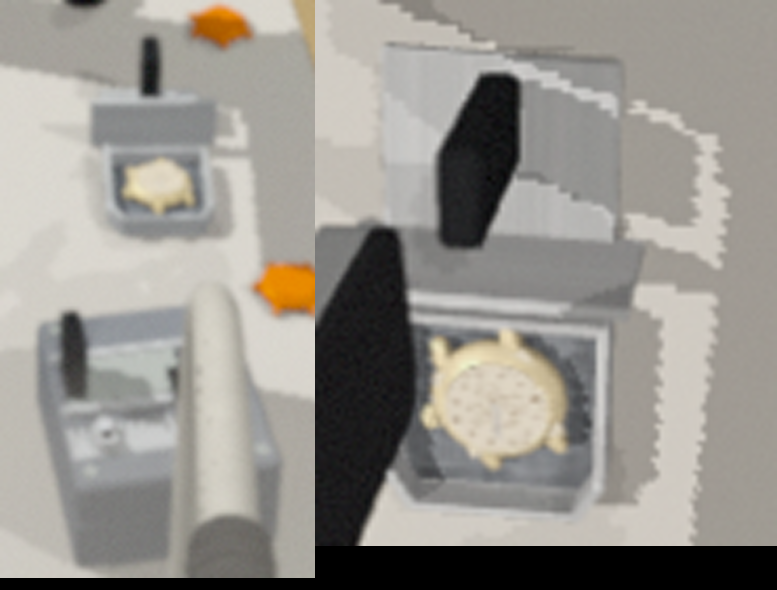

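```bash
cat > fit.py <<'E'
from h import *
import json
from scipy.optimize import least_squares
ci=json.load(open('ci.json'))
S=lambda x,y:('scene',330+x/3.5,230+y/3.5)
D=lambda x,y:('side',300+x/3.5,230+y/3.5)
W=lambda x,y:('wrist',200+(x-315)/4.2,260+y/4.2)
def fit(pts,p0):
    def T(p,q):
        c,s=np.cos(p[2]),np.sin(p[2]);return [p[0]+c*q[0]-s*q[1],p[1]+s*q[0]+c*q[1],q[2]]
    def f(p): return np.concatenate([np.subtract(proj(ci[m[0]],T(p,np.array(q)/1000)),m[1:]) for m,q in pts])
    r=least_squares(f,p0,loss='soft_l1');print(np.round(r.x[:2],4),np.degrees(r.x[2]));print(np.round(f(r.x).reshape(-1,2),1).tolist());return r.x
E
python3 - <<'E'
from fit import *
t=fit([(W(388,45),(-70,-32,4)),(W(620,60),(-70,32,4)),(W(463,198),(-52,0,51)),(S(43,122),(-13,-40,37)),(S(172,95),(-13,40,37)),(D(92,102),(-13,-40,37)),(D(215,97),(-13,40,37))],[.55,-.1,-1.57])
b=fit([(S(183,325),(-60,-52,60)),(S(365,252),(-60,52,60)),(S(565,382),(60,52,60)),(S(378,475),(60,-52,60)),(S(288,278),(-8,-41,102.5)),(D(38,325),(-60,-52,60)),(D(72,315),(-8,-41,102.5)),(D(78,562),(60,-52,0))],[.55,-.3,-1.57])
def P(p,x,y):
    c,s=np.cos(p[2]),np.sin(p[2]);return np.round([p[0]+c*x-s*y,p[1]+s*x+c*y],4)
print('grip',P(t,-.052,0),'home',P(b,-.099,0),'pre',P(b,-.19,0),'tab',P(b,-.008,-.041))
print('lampbase',at(ci['scene'],556,465,0.02),at(ci['side'],348,468,0.02))
for uv in [(590,320),(630,215)]:
    q=tri([ray(ci['scene'],*uv),ray(ci['side'],360,325)]);print('lamp',q,proj(ci['scene'],q),proj(ci['side'],q))
for z in(0,.005): print('or',at(ci['scene'],432,300,z)[:2],at(ci['scene'],350,371,z)[:2],at(ci['scene'],358,243,z)[:2],at(ci['scene'],301,327,z)[:2],'loupe',at(ci['scene'],312,247,z)[:2])
E
```

```text
[ 0.5292 -0.1463] -94.90100400921591
[[-1.7, -0.7], [0.6, 0.5], [-0.8, 0.3], [0.1, -0.8], [0.5, -1.4], [0.2, -0.4], [1.6, 0.6]]
[ 0.4903 -0.4024] -86.52868552346091
[[-1.0, -2.7], [0.1, -3.0], [2.4, -1.0], [-0.1, 0.1], [-0.3, 1.0], [-0.3, -1.6], [0.7, 3.3], [-0.9, 2.8]]
grip [ 0.5336 -0.0945] home [ 0.4843 -0.3036] pre [ 0.4788 -0.2128] tab [ 0.4489 -0.3969]
lampbase [ 0.48203483 -0.6270286   0.02      ] [ 0.46429233 -0.62616183  0.02      ]
lamp [ 0.47578049 -0.59864057  0.24128815] (np.float64(576.7242614356855), np.float64(282.9555690078095)) (np.float64(358.8099723741264), np.float64(351.53865286005566))
lamp [ 0.46806496 -0.63297418  0.3231335 ] (np.float64(629.7174194304937), np.float64(214.5380511890398)) (np.float64(360.05909764614046), np.float64(325.34539914271716))
or [ 0.59653836 -0.26902107] [ 0.37398745 -0.35930747] [ 0.60230658 -0.00165761] [ 0.35724767 -0.22658809] loupe [0.50395627 0.03230422]
or [ 0.59127563 -0.27492546] [ 0.37112435 -0.36423836] [ 0.59698165 -0.01044482] [ 0.35456507 -0.23295001] loupe [0.4996918  0.02315082]
```

c1 and c2 show the grey tray with the gold watch; its fin is at scene (353,255). The box tab is at scene (411,311), and the clip is near scene (434,345). Tray fit: origin (0.529,-0.146), yaw -94.9°. Box fit: (0.490,-0.402), yaw about -86.5°, rougher. The next step is a closer wrist look over the box.

Emit:
step_arm([
  [100, [-20, -8, 6], 0],
  [100, [-60, -25, 18], 0],
  [100, [-110, -45, 32], 0],
  [100, [-160, -65, 46], 0],
  [100, [-210, -86, 60], 0],
  [100, [-260, -106, 75], 0],
  [100, [-300, -123, 86], 0],
  [100, [-320, -131, 92], 0],
  [100, [-330, -135, 94], 0],
  [100, [-330, -135, 94], 0],
])

```text
t: 1.4
tool_pos: [0.49, -0.33, 0.3108]
tool_rot: [-2.222, -2.221, -0.001]
contact_force: [0.1, -0.1, 0.1]
opening: 0.0853
grip_force: 0.0
```

```bash
python3 - <<'E'
from h import *
import json
o=monitor.get_obs();print(o['t'],o['tool_pos'],o['tool_rot'],o['contact_force'])
d=json.load(open('ci.json'));c=eyes.camera_info('wrist');d['w2']={k:np.array(v).tolist() for k,v in c.items()};json.dump(d,open('ci.json','w'))
snap('wrist','w2.png',scale=1.25)
E
```

```text
1.4 [ 0.490007   -0.33003652  0.31079766] [-2.22172958e+00 -2.22109515e+00 -5.34182147e-04] [ 0.07456781 -0.07539943  0.13095521]
```

View pics/w2.png

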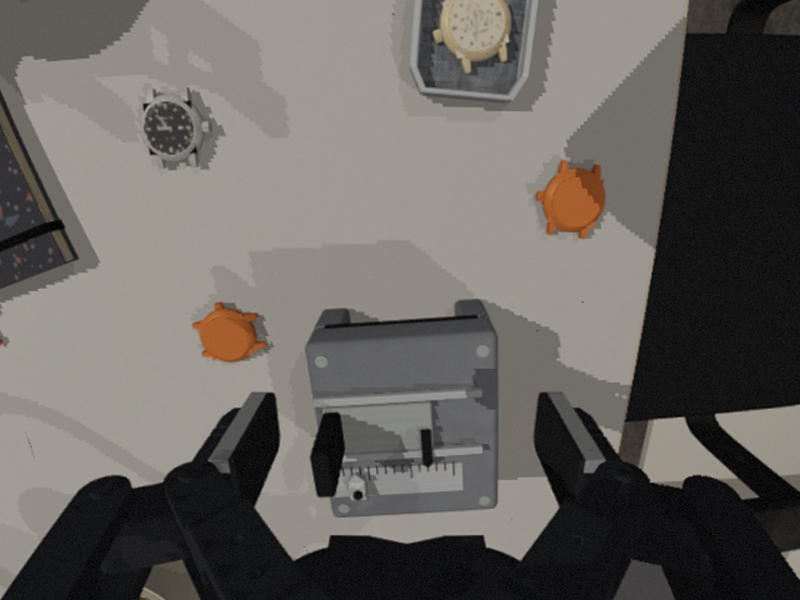

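```bash
python3 - <<'E'
import cv2
a=cv2.imread('pics/raw_w2.png')[235:420,235:410];cv2.imwrite('pics/c3.png',cv2.resize(a,None,fx=3.2,fy=3.2,interpolation=cv2.INTER_CUBIC))
E
```

```text
(no output)
```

View pics/c3.png

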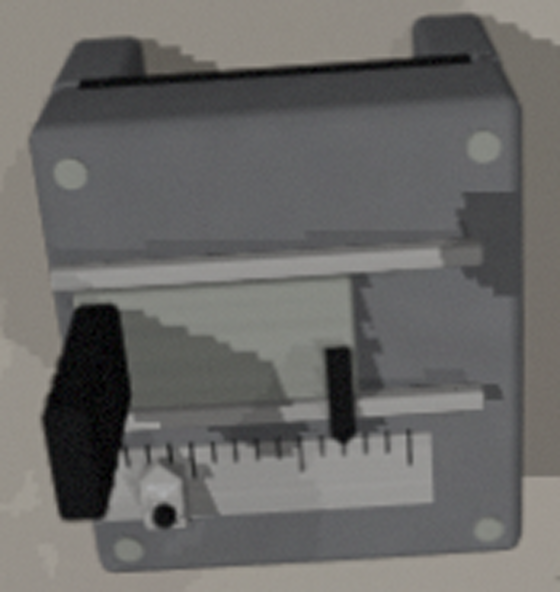

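```bash
python3 - <<'E'
from fit import *
c=ci['w2'];C=lambda x,y:('w2',235+x/3.2,235+y/3.2)
s=np.array([at(c,*C(*p)[1:],.0605)[:2] for p in[(70,174),(484,147),(488,530),(128,549)]])
m=s.mean(0);e=(s[1]-s[0]+s[2]-s[3]);f=(s[3]-s[0]+s[2]-s[1])
print('screw',s.tolist(),'ctr',m,'yaw',np.degrees(np.arctan2(-e[0],e[1])) if 0 else np.degrees(np.arctan2(e[1],e[0]))-90,np.degrees(np.arctan2(f[1],f[0])),np.linalg.norm(e)/2,np.linalg.norm(f)/2)
b=fit([(C(70,174),(-52,-44,60)),(C(484,147),(-52,44,60)),(C(488,530),(52,44,60)),(C(128,549),(52,-44,60)),
(C(32,135),(-60,-52,60)),(C(520,103),(-60,52,60)),(C(522,548),(60,52,60)),(C(103,572),(60,-52,60)),(C(344,443),(18,10,66)),(C(82,510),(-8+13,-41,102.5))],[.49,-.4,-1.53])
# tray from both wrist pictures: pixels in w2 raw
w=lambda x,y:('w2',x/1.25,y/1.25)
t=fit([(W(388,45),(-70,-32,4)),(W(620,60),(-70,32,4)),(W(463,198),(-52,0,51)),(S(43,122),(-13,-40,37)),(S(172,95),(-13,40,37)),(D(92,102),(-13,-40,37)),(D(215,97),(-13,40,37)),(w(425,94),(72,-24,14)),(w(514,99),(72,24,14))],[.53,-.146,-1.65])
def P(p,x,y):
    c,s=np.cos(p[2]),np.sin(p[2]);return np.round([p[0]+c*x-s*y,p[1]+s*x+c*y],4)
def L(p,q):
    c,s=np.cos(p[2]),np.sin(p[2]);d=q[:2]-p[:2];return np.round([c*d[0]+s*d[1],-s*d[0]+c*d[1]],4)
print('grip',P(t,-.052,0),'home',P(b,-.099,0),'tab',P(b,-.008,-.041))
print('ptr',L(b,at(c,*C(344,443)[1:],.066)));
for z in(.062,.064,.067):print('mark',z,L(b,at(c,*C(160,458)[1:],z)))
E
```

```text
screw [[0.44471453186058707, -0.35463768167166015], [0.5307803601136956, -0.3484797454445778], [0.5377627728914207, -0.44857440619845323], [0.45185557885080857, -0.4542324063326442]] ctr [ 0.49127831 -0.40148106] yaw -86.06949421243226 -85.95437007655283 0.08618923475256379 0.10009410917129577
[ 0.4913 -0.4015] -85.95974041621835
[[-1.4, -2.9], [1.2, -3.0], [1.2, 1.3], [-0.7, 1.8], [-3.1, -0.9], [2.0, -1.2], [0.9, 3.0], [-1.8, 3.0], [-0.2, 0.4], [0.2, 5.3]]
[ 0.5298 -0.1466] -93.99359363839402
[[-2.1, -0.1], [0.2, 0.3], [-1.0, 0.5], [0.5, -0.7], [0.6, -1.5], [0.4, -0.2], [1.8, 0.5], [0.6, -1.4], [-0.5, 0.5]]
grip [ 0.5334 -0.0948] home [ 0.4844 -0.3028] tab [ 0.4499 -0.3964]
ptr [0.0177 0.0102]
mark 0.062 [ 0.0222 -0.0321]
mark 0.064 [ 0.0206 -0.0317]
mark 0.067 [ 0.0182 -0.0311]
```

The wrist crop gives box (0.4913,-0.4015), yaw -86.0°. As a check, the pointer comes out at box y = 10.2 mm against the given 10. The mark tip at c3 (160,458) is at box y ≈ -31.5, so about 41.7 mm of travel. Next I grasp the fin.

Emit:
step_arm([
  [100, [20, 4, 0], 0],
  [100, [65, 12, 0], 1],
  [80, [115, 21, 0], 2],
  [70, [165, 30, 0], 3],
  [60, [205, 38, 0], 4],
  [60, [228, 42, 0], 4.3],
  [60, [235, 43.5, 0], 4.3],
  [60, [235, 43.5, 20], 4.3],
  [60, [235, 43.5, 60], 4.3],
  [60, [235, 43.5, 100], 4.3],
  [60, [235, 43.5, 118], 4.3],
  [60, [235, 43.5, 120], 4.3],
])

```text
t: 2.95
tool_pos: [0.5327, -0.0953, 0.1889]
tool_rot: [-2.302, -2.134, 0.003]
contact_force: [0.2, 0.6, 0.1]
opening: 0.0514
grip_force: 0.0
```

Emit:
step_arm([
  [0, [0, 0, 0], 0],
  [0, [0, 0, 0], 0],
  [0, [0, 0, 0], 0],
  [0, [0, 0, 0], 0],
  [0, [0, 0, 0], 0],
  [0, [0, 0, 0], 0],
], squeeze=40)

```text
t: 3.7
tool_pos: [0.5343, -0.0953, 0.1926]
tool_rot: [2.301, 2.135, 0.002]
contact_force: [-1.6, -0.3, 6.0]
opening: 0.0113
grip_force: 40.4
```

```bash
python3 - <<'E'
from h import *
import json
o=monitor.get_obs();print(o['t'],o['tool_pos'],o['tool_rot'],o['contact_force'],o['opening'],o['grip_force'])
d=json.load(open('ci.json'));c=eyes.camera_info('wrist');d['w3']={k:np.array(v).tolist() for k,v in c.items()};json.dump(d,open('ci.json','w'))
snap('wrist','w3.png',scale=1.25)
E
```

```text
3.7 [ 0.53432522 -0.09526756  0.19256489] [2.30088697e+00 2.13520016e+00 1.64543716e-03] [-1.57678653 -0.34618867  6.03590312] 0.011258263437357911 40.380032658576965
```

View pics/w3.png

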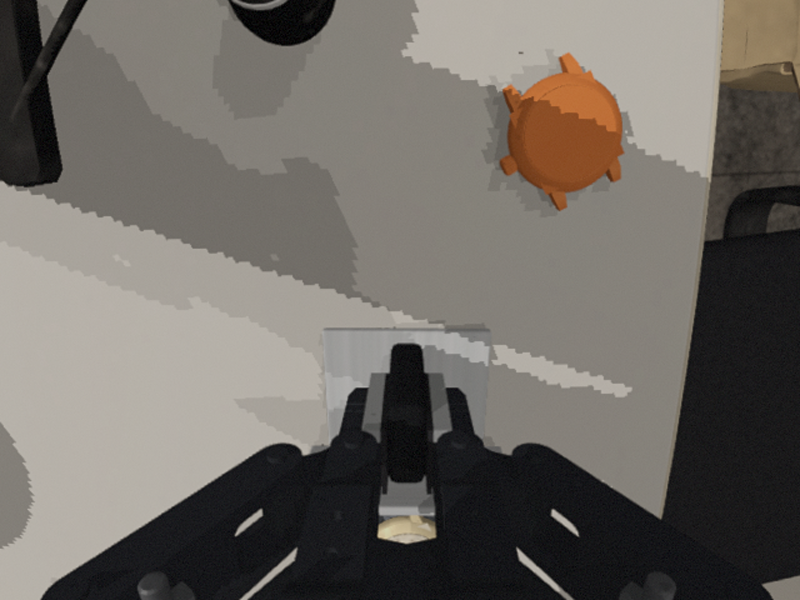

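The fin is held centred. The deck's rear edge runs level at (325–490,328), so the tray is square to the tool. Next I work out the along-fin offset and the path to the slot.

```bash
cat > st.py <<'E'
from h import *
import json
np.set_printoptions(precision=4,suppress=True)
o=monitor.get_obs();p=o['tool_pos'];Rm=R.from_rotvec(o['tool_rot']).as_matrix()
b=np.array([.4913,-.4015,np.radians(-86.0)])
Bx=np.array([np.cos(b[2]),np.sin(b[2])]);By=np.array([-Bx[1],Bx[0]])
yaw=np.degrees(np.arctan2(-Rm[1,0],-Rm[0,0]))
d=p[:2]-b[:2]
print('t',o['t'],'tcp',p,'yaw of -x',yaw,'box xy',d@Bx*1000,d@By*1000,'F',o['contact_force'],'open',o['opening'],o['grip_force'])
def togo(bx,by,z,yaw_t=-86.0):
    q=np.append(b[:2]+bx/1000*Bx+by/1000*By,z);return np.round(Rm.T@(q-p)*1000,1),round(yaw-yaw_t,2)
E
python3 - <<'E'
from st import *
c=json.load(open('ci.json'))['w3']
for u in((325,328),(490,328)): q=at(c,u[0]/1.25,u[1]/1.25,.004);print((Rm.T@(q-p))*1000)
for bx in(-190,-175,-120,-99): print(bx,togo(bx,0,.193))
E
```

```text
t 3.75 tcp [ 0.5343 -0.0953  0.1925] yaw of -x -94.27979274021695 box xy -302.4761886876552 64.26690679623046 F [-1.5605  1.2773  7.0189] open 0.011471550263242966 40.37968397140503
[ 19.2874 -30.0574 188.4348]
[ 19.2187  31.6025 188.5916]
-190 (array([-120.6,  -47.4,   -0.5]), np.float64(-8.28))
-175 (array([-135.4,  -45.2,   -0.5]), np.float64(-8.28))
-120 (array([-189.8,  -37.3,   -0.4]), np.float64(-8.28))
-99 (array([-210.6,  -34.3,   -0.3]), np.float64(-8.28))
```

Emit:
step_arm([
  [0, [0, 0, -1.5], 0],
  [0, [-4, -2, -1.5], 0],
  [0, [-13, -6, -1.5], -1],
  [0, [-27, -12, -1.5], -2.5],
  [0, [-43, -19, -1.5], -4],
  [0, [-60, -27, -1.5], -5.5],
  [0, [-77, -35, -1.5], -7],
  [0, [-91, -41, -1.5], -8],
  [0, [-102, -46, -1.5], -8.3],
  [0, [-109, -48.5, -1.5], -8.3],
  [0, [-110.7, -48.8, -1.5], -8.3],
  [0, [-110.7, -48.8, -1.5], -8.3],
])

```text
t: 5.25
tool_pos: [0.4766, -0.2018, 0.1926]
tool_rot: [-2.142, -2.297, 0.0]
contact_force: [-0.0, 2.6, 5.6]
opening: 0.0115
grip_force: 40.4
```

```bash
python3 - <<'E'
from st import *
print(togo(-200,0,.193),togo(-97,0,.193))
c=eyes.camera_info('scene')
a=eyes.get_image('scene')[:,:,::-1];d=eyes.get_image('side')[:,:,::-1];w=eyes.get_image('wrist')[:,:,::-1]
f=lambda i,k:cv2.resize(i,None,fx=k,fy=k,interpolation=cv2.INTER_CUBIC)
A=f(a[250:395,340:500],3.2);D=f(d[250:395,305:390],3.2)
h=min(A.shape[0],D.shape[0]);cv2.imwrite('pics/c4.png',np.hstack([A[:h],D[:h]]))
# expected pixels of box-slot, nose tip & plate corners in the crops
Q=lambda bx,by,z:np.append(b[:2]+bx/1000*Bx+by/1000*By,z/1000)
for q in[(-76,-24,12),(-76,24,12),(-161,-40,37),(-161,40,37),(-60,-52,60),(-60,52,60)]:
    u=proj(c,Q(*q));s=proj(eyes.camera_info('side'),Q(*q));print(q,np.round([(u[0]-340)*3.2,(u[1]-250)*3.2,512+(s[0]-305)*3.2,(s[1]-250)*3.2]))
E
```

```text
t 5.25 tcp [ 0.4766 -0.2018  0.1926] yaw of -x -85.99902141633082 box xy -200.20651653221097 -0.7596981124190779 F [-0.026   2.5573  5.5679] open 0.011513285015989035 40.40332317352295
(array([-0.2,  0.8, -0.4]), np.float64(0.0)) (array([-103.2,    0.8,   -0.5]), np.float64(0.0))
(-76, -24, 12) [155. 270. 572. 262.]
(-76, 24, 12) [230. 238. 650. 252.]
(-161, -40, 37) [ 31. 159. 523. 142.]
(-161, 40, 37) [152. 114. 647. 128.]
(-60, -52, 60) [132. 224. 530. 227.]
(-60, 52, 60) [301. 155. 705. 206.]
```

View pics/c4.png

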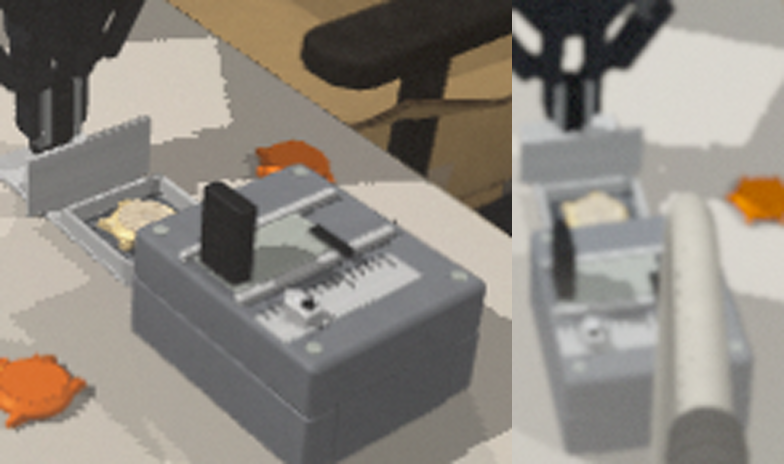

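c4 shows the tray in line with the slot. The plate's top corners at (28,160) and (150,117) agree with the prediction to about 1 mm. I advance and watch the force.

Emit:
step_arm([
  [0, [-2, 0, 0], 0],
  [0, [-8, 0, 0], 0],
  [0, [-14, 0, 0], 0],
  [0, [-20, 0, 0], 0],
  [0, [-26, 0, 0], 0],
  [0, [-32, 0, 0], 0],
  [0, [-38, 0, 0], 0],
  [0, [-42, 0, 0], 0],
])

```text
t: 6.4
tool_pos: [0.4796, -0.2433, 0.1926]
tool_rot: [-2.141, -2.297, -0.001]
contact_force: [-1.1, 6.1, 7.8]
opening: 0.0114
grip_force: 40.6
```

Emit:
step_arm([
  [0, [-6, 0, 0], 0],
  [0, [-12, 0, 0], 0],
  [0, [-18, 0, 0], 0],
  [0, [-24, 0, 0], 0],
  [0, [-30, 0, 0], 0],
  [0, [-36, 0, 0], 0],
  [0, [-40, 0, 0], 0],
  [0, [-40, 0, 0], 0],
])

```text
t: 7.4
tool_pos: [0.4824, -0.2835, 0.1926]
tool_rot: [-2.142, -2.297, -0.0]
contact_force: [-0.0, 3.6, 5.4]
opening: 0.0114
grip_force: 40.5
```

```bash
python3 -c "from st import *"
```

```text
t 7.4 tcp [ 0.4824 -0.2835  0.1926] yaw of -x -85.99096162313876 box xy -118.33928387004646 -0.6628556441938623 F [-0.0425  3.5856  5.3632] open 0.011367252446223216 40.489304065704346
```

Emit:
step_arm([
  [0, [-4, 0, 0], 0],
  [0, [-8, 0, 0], 0],
  [0, [-12, 0, 0], 0],
  [0, [-15, 0, 0], 0],
  [0, [-17, 0, 0], 0],
  [0, [-17, 0, 0], 0],
])

```text
t: 8.15
tool_pos: [0.4836, -0.3002, 0.1926]
tool_rot: [-2.142, -2.297, -0.001]
contact_force: [0.1, 4.1, 7.2]
opening: 0.0115
grip_force: 40.6
```

Emit:
step_arm([
  [0, [-1, 0, 0], 0],
  [0, [-2, 0, 0], 0],
  [0, [-3, 0, 0], 0],
  [0, [-3, 0, 0], 0],
])

```text
t: 8.65
tool_pos: [0.4838, -0.3026, 0.1926]
tool_rot: [-2.14, -2.296, -0.002]
contact_force: [-0.5, 7.9, 9.5]
opening: 0.0116
grip_force: 40.9
```

Emit:
step_arm([
  [0, [-1, 0, 0], 0],
  [0, [-2, 0, 0], 0],
  [0, [-2, 0, 0], 0],
])

```text
t: 9.02
tool_pos: [0.4838, -0.3036, 0.1926]
tool_rot: [-2.138, -2.294, -0.005]
contact_force: [-2.7, 14.1, 13.3]
opening: 0.0115
grip_force: 41.5
```

```bash
python3 -c "from st import *"
```

```text
t 9.025 tcp [ 0.4838 -0.3036  0.1926] yaw of -x -85.97688257557758 box xy -98.23097597142453 -0.619637804648615 F [-2.676  14.0874 13.3232] open 0.011507791429644426 41.51659548282623
```

Emit:
step_arm([
  [0, [-1, 0, 0], 0],
  [0, [-2, 0, 0], 0],
  [0, [-3, 0, 0], 0],
  [0, [-3, 0, 0], 0],
])

```text
t: 9.52
tool_pos: [0.484, -0.3047, 0.1925]
tool_rot: [-2.134, -2.289, -0.01]
contact_force: [-5.0, 23.7, 19.8]
opening: 0.0116
grip_force: 42.4
```

```bash
python3 - <<'E'
from st import *
a=eyes.get_image('scene')[:,:,::-1];d=eyes.get_image('side')[:,:,::-1]
f=lambda i,k:cv2.resize(i,None,fx=k,fy=k,interpolation=cv2.INTER_CUBIC)
A=f(a[250:370,350:490],3.8);D=f(d[260:380,310:375],3.8)
cv2.imwrite('pics/c5.png',np.hstack([A,D]))
E
```

```text
t 9.525 tcp [ 0.484  -0.3047  0.1925] yaw of -x -85.989635357195 box xy -97.02518388552932 -0.5206800118241486 F [-4.966  23.6538 19.8229] open 0.011576897913144542 42.43935406208038
```

View pics/c5.png

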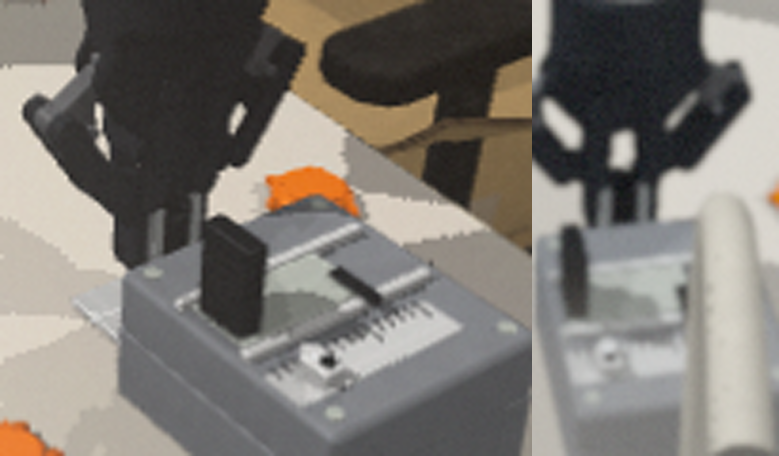

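c5 shows the plate hidden right behind the box front, with the tab still closed at (235,275). The tool is at the home position and the force has climbed to 24 N against a hard stop, so the tray is seated. I ease off, release and rise.

Emit:
step_arm([
  [0, [2, 0, 0], 0],
  [0, [4, 0, -1], 0],
  [0, [4, 0, -1], 0],
  [30, [4, 0, -1], 0],
  [60, [4, 0, -1], 0],
  [60, [4, 0, -1], 0],
  [60, [4, 0, -1], 0],
  [60, [4, 0, -1], 0],
])

```text
t: 10.62
tool_pos: [0.4837, -0.3046, 0.1932]
tool_rot: [2.143, 2.297, -0.0]
contact_force: [-0.0, 0.0, -0.8]
opening: 0.0514
grip_force: 0.0
```

Emit:
step_arm([
  [60, [0, 0, -10], 0],
  [60, [0, 0, -35], 0],
  [60, [0, 0, -70], 0],
  [60, [0, 0, -100], 0],
  [60, [0, 0, -117], 0],
  [60, [0, 0, -120], 0],
  [60, [0, 0, -120], 0],
])

```text
t: 11.5
tool_pos: [0.4834, -0.3043, 0.3123]
tool_rot: [-2.142, -2.296, 0.0]
contact_force: [0.5, -0.1, -0.1]
opening: 0.0512
grip_force: 0.0
```

```bash
python3 - <<'E'
from st import *
c=eyes.camera_info('wrist');im=eyes.get_image('wrist');cv2.imwrite('pics/raw_w4.png',im[:,:,::-1])
json.dump({k:np.array(v).tolist() for k,v in c.items()},open('w4.json','w'))
Q=lambda bx,by,z:np.append(b[:2]+bx/1000*Bx+by/1000*By,z/1000)
fin=[proj(c,Q(x,y,51)) for x,y in[(-113,-6),(-113,6),(-85,6),(-85,-6)]];print('pred fin top',np.round(fin,1).tolist())
print('tab top',np.round(proj(c,Q(-8,-41,102.5)),1),'box corner',np.round([proj(c,Q(-60,-52,60)),proj(c,Q(-60,52,60))],1).tolist())
g=im.max(2)
u0=int(np.mean([f[0] for f in fin]));v0=int(np.mean([f[1] for f in fin]))
# dark component containing fin
n,l,s,ct=cv2.connectedComponentsWithStats((g<60).astype(np.uint8));k=l[v0,u0];print(k,s[k],ct[k])
for v in range(v0-60,v0+70,3): print(v,' '.join('%3d'%x for x in g[v,u0-36:u0+37:4]))
print(togo(-8,-41,.242))
E
```

```text
t 11.5 tcp [ 0.4834 -0.3043  0.3123] yaw of -x -86.00428820991466 box xy -97.5350932669424 -1.0534819705138048 F [ 0.5171 -0.1332 -0.0736] open 0.051248571261039114 0.0
pred fin top [[317.7, 227.3], [335.9, 227.3], [335.6, 266.7], [318.0, 266.7]]
tab top [261.7 410.8] box corner [[251.0, 305.3], [402.6, 305.4]]
41 [317 212  18  53 838] [325.6348 237.8902]
186 148 148 147 149 146 163 162 162 164 164 162 160 162 161 162 162 162 163 161
189 149 147 148 147 147 163 162 161 162 164 161 162 162 162 162 163 163 161 162
192 147 148 148 147 146 145 163 162 163 163 162 163 162 163 160 161 161 162 160
195 147 146 146 147 149 148 147 163 163 162 162 161 162 162 162 161 162 162 161
198 147 148 147 148 148 147 146 147 163 163 161 161 162 163 162 162 162 163 160
201 147 149 149 148 148 148 148 148 148 149 151 151 152 161 162 162 153 158 162
204 132 129 130 130 132 129 132 131 134 131 123 132 132 133 133 131 133 132 138
207 139 141 139 141 140 140 143 139 137 152 155 152 153 152 157 155 152 154 158
210 138 141 140 140 138 139 144 139 139 140 155 151 153 151 156 154 152 152 157
213 137 142 139 141 14
[... 2126 characters left out ...]
 48  52  54
294  64  65  68  65  64  69  67  68  66  66  66  66  71  66  71  71  68  70  67
297  70  68  69  68  69  72  67  67  69  66  67  69  68  68  71  72  70  72  72
300  71  70  71  73  70  73  68  67  71  72  73  71  69  70  70  72  71  73  73
303  78  78  78  80  80  78  77  77  79  83  79  80  77  80  76  80  78  79  79
306  97  95 100  99  97  94  96  98  99  97 100  99  99 101 100  99 100  99 101
309 101 103 104 101 103 102 100 103 105 104 100 103 103 104 104 105 105 105 105
312 103 102 104 104 103 102 104 104 104 105 101 105 106 102 107 106 104 107 105
315 103 105 105 105 102 102 104 103 104 102 105 103 103 104 105 106 107 108 106
(array([-89.6, -39.9,  70.2]), np.float64(-0.0))
```

```bash
python3 - <<'E'
from st import *
c=json.load(open('w4.json'));c={k:np.array(v) if k!='k1' else v for k,v in c.items()}
g=cv2.imread('pics/raw_w4.png').max(2)
Q=lambda bx,by,z:np.append(b[:2]+bx/1000*Bx+by/1000*By,z/1000)
for x,z in[(-60,60),(-60,37),(-61,37),(-62,37),(-63,37),(-66,37),(-85,51),(-113,51),(-117,4)]: print(x,z,np.round(proj(c,Q(x,0,z)),1))
for v in range(264,308): print(v,np.round([g[v,u:u+8].mean() for u in(275,300,325,345,370,382)]))
E
```

```text
t 11.55 tcp [ 0.4833 -0.3042  0.3117] yaw of -x -86.0022204015588 box xy -97.62862345772173 -1.156691938313338 F [-0.0344  0.2936  0.0466] open 0.051147096788280486 0.0
-60 60 [326.8 305.6]
-60 37 [326.7 290.7]
-61 37 [326.7 289.5]
-62 37 [326.7 288.3]
-63 37 [326.7 287. ]
-66 37 [326.7 283.4]
-85 51 [326.8 266.7]
-113 51 [326.8 227.3]
-117 4 [326.6 205.6]
264 [148. 128.  78. 140. 100. 132.]
265 [148. 128. 132. 140.  99. 134.]
266 [148. 130. 138. 140. 100. 147.]
267 [139. 128. 137. 140. 106. 145.]
268 [127. 118. 126. 122.  95. 156.]
269 [120. 102. 110. 107.  99. 160.]
270 [118.  97. 105. 106. 102. 159.]
271 [114.  96. 104. 105. 102. 150.]
272 [105.  95. 104. 104.  92. 128.]
273 [100.  98. 106. 107.  90.  86.]
274 [102.  97. 105. 105.  90.  72.]
275 [104.  97. 107. 107.  95.  67.]
276 [105.  99. 107. 108.  97.  68.]
277 [107. 100. 107. 107.  98.  64.]
278 [108. 106. 107. 106. 100.  59.]
279 [107. 107. 107. 106. 102.  60.]
280 [105. 106. 105. 106. 103.  59.]
281 [104. 104. 105. 104. 102.  60.]
282 [103. 105. 104. 104. 104.  65.]
283 [105. 104. 104. 104. 103.  56.]
284 [109. 109. 109. 107. 106.  58.]
285 [136. 136. 136. 136. 136.  62.]
286 [146. 145. 145. 143. 142.  65.]
287 [143. 143. 143. 142. 140.  67.]
288 [138. 140. 140. 139. 137.  53.]
289 [70. 76. 77. 76. 69. 48.]
290 [23. 27. 29. 27. 25. 43.]
291 [42. 40. 51. 53. 53. 62.]
292 [65. 63. 66. 66. 68. 68.]
293 [67. 66. 67. 68. 70. 67.]
294 [67. 66. 67. 69. 70. 70.]
295 [67. 67. 68. 70. 69. 70.]
296 [68. 68. 70. 70. 70. 69.]
297 [69. 68. 68. 70. 69. 70.]
298 [71. 70. 70. 70. 70. 71.]
299 [70. 70. 71. 70. 70. 71.]
300 [70. 71. 71. 71. 70. 70.]
301 [69. 70. 72. 70. 70. 70.]
302 [70. 70. 70. 72. 71. 58.]
303 [77. 79. 78. 79. 80. 49.]
304 [85. 85. 86. 88. 89. 49.]
305 [93. 93. 93. 95. 95. 52.]
306 [ 96.  98.  98. 100. 100.  53.]
307 [ 98. 100. 101. 102. 102.  51.]
```

```bash
python3 - <<'E'
from st import *
Q=lambda bx,by,z:np.append(b[:2]+bx/1000*Bx+by/1000*By,z/1000)
def F(c,g,by):  # sample the face x=-60 in height, through image
    gs=cv2.cvtColor(g,cv2.COLOR_BGR2GRAY).astype(np.float32);r=[]
    for z in np.arange(30,62,1.0):
        u,v=proj(c,Q(-60,by,z));r.append(int(cv2.remap(gs,np.float32([[u]]),np.float32([[v]]),cv2.INTER_LINEAR)[0,0]))
    return r
print('z ',list(range(30,62)))
for n,c in(('w2',json.load(open('ci.json'))['w2']),('w4',json.load(open('w4.json')))):
    g=cv2.imread('pics/raw_%s.png'%n)
    for by in(-43,-38,-20,0,20,38,43): print(n,by,F(c,g,by))
E
```

```text
t 11.55 tcp [ 0.4833 -0.3042  0.3117] yaw of -x -86.0022204015588 box xy -97.62862345772173 -1.156691938313338 F [-0.0344  0.2936  0.0466] open 0.051147096788280486 0.0
z  [30, 31, 32, 33, 34, 35, 36, 37, 38, 39, 40, 41, 42, 43, 44, 45, 46, 47, 48, 49, 50, 51, 52, 53, 54, 55, 56, 57, 58, 59, 60, 61]
w2 -43 [50, 37, 22, 15, 8, 17, 26, 40, 55, 58, 64, 63, 61, 62, 63, 64, 65, 64, 64, 66, 66, 65, 68, 69, 66, 67, 72, 77, 82, 87, 91, 93]
w2 -38 [42, 28, 21, 13, 14, 12, 25, 38, 50, 60, 62, 63, 64, 64, 64, 65, 65, 65, 64, 65, 67, 67, 67, 66, 66, 67, 72, 78, 82, 87, 90, 93]
w2 -20 [67, 47, 29, 20, 13, 18, 27, 40, 56, 59, 61, 62, 63, 62, 61, 61, 62, 65, 66, 66, 66, 66, 66, 65, 66, 69, 73, 79, 84, 86, 88, 91]
w2 0 [104, 76, 51, 30, 16, 22, 29, 45, 58, 61, 63, 63, 63, 64, 64, 63, 63, 65, 66, 65, 65, 65, 67, 68, 68, 70, 74, 79, 83, 88, 91, 92]
w2 20 [104, 75, 49, 25, 16, 19, 30, 49, 59, 61, 63, 64, 65, 65, 65, 65, 65, 65, 65, 66, 67, 68, 67, 66, 66, 69, 73, 79, 84, 89, 92, 93]
w2 38 [44, 32, 22, 17, 19, 24, 35, 46, 55, 62, 65, 66, 65, 64, 66, 67, 67, 66, 65, 65, 66, 66, 65, 66, 67, 71, 75, 81, 85
[... 415 characters left out ...]
, 94, 96]
w4 -20 [143, 142, 140, 118, 82, 52, 28, 35, 44, 57, 62, 64, 63, 63, 64, 66, 67, 66, 68, 69, 69, 69, 68, 69, 69, 69, 75, 80, 84, 89, 93, 96]
w4 0 [142, 140, 138, 115, 81, 51, 31, 42, 52, 63, 64, 65, 64, 65, 66, 66, 67, 67, 67, 67, 66, 69, 71, 70, 69, 70, 75, 80, 85, 90, 93, 97]
w4 20 [141, 140, 139, 116, 79, 50, 28, 41, 53, 65, 67, 67, 67, 67, 66, 66, 66, 68, 68, 69, 69, 69, 69, 69, 69, 71, 77, 82, 87, 92, 96, 98]
w4 38 [141, 139, 136, 113, 72, 43, 23, 43, 58, 64, 66, 68, 68, 68, 67, 67, 68, 68, 68, 67, 69, 70, 70, 68, 69, 71, 76, 82, 88, 91, 95, 98]
w4 43 [52, 49, 33, 21, 15, 15, 20, 43, 58, 64, 66, 67, 66, 66, 67, 68, 69, 68, 68, 68, 68, 68, 67, 66, 57, 42, 29, 19, 14, 20, 20, 17]
```

```bash
python3 - <<'E'
from st import *
for P,r in[((.4836,-.3002,.1926),(-2.142,-2.297,-.001)),((.4838,-.3026,.1926),(-2.14,-2.296,-.002)),((.4838,-.3036,.1926),(-2.138,-2.294,-.005)),((.484,-.3047,.1925),(-2.134,-2.289,-.010))]:
    t=np.array(P)+R.from_rotvec(r).apply([0,0,.155]);e=t[:2]-b[:2];print(e@Bx*1000,e@By*1000,t[2])
E
```

```text
t 11.55 tcp [ 0.4833 -0.3042  0.3117] yaw of -x -86.0022204015588 box xy -97.62862345772173 -1.156691938313338 F [-0.0344  0.2936  0.0466] open 0.051147096788280486 0.0
-101.75205614114654 -0.6307348044033014 0.03760008514510557
-99.64877792635865 -0.7479083192729076 0.037600789990688804
-99.17361363082333 -0.8992490136123225 0.037603351041509636
-99.12318209704827 -1.0871441593013194 0.03751455603114057
```

The grasp point stopped at -99.15 and moved only 0.05 mm for 10 N more, so it met a hard stop and the tray is flush. The fin stayed at home after release. Next is the tab.

Emit:
step_arm([
  [60, [-10, -5, 0], 0],
  [60, [-35, -16, 0], 0],
  [60, [-62, -28, 0], 0],
  [60, [-82, -37, 0], 0],
  [60, [-88, -40, 0], 0],
  [60, [-88, -40, 10], 0],
  [60, [-88, -40, 35], 0],
  [60, [-88, -40, 57], 0],
  [60, [-88, -40, 66], 0],
  [60, [-88, -40, 66], 0],
])

```text
t: 12.8
tool_pos: [0.45, -0.3943, 0.2462]
tool_rot: [-2.14, -2.297, -0.0]
contact_force: [-0.2, 0.5, -0.0]
opening: 0.0514
grip_force: 0.0
```

Emit:
step_arm([
  [0, [0, 0, 0], 0],
  [0, [0, 0, 0], 0],
  [0, [0, 0, 0], 0],
  [0, [0, 0, 0], 0],
  [0, [0, 0, 0], 0],
  [0, [0, 0, 0], 0],
], squeeze=60)

```text
t: 13.55
tool_pos: [0.4496, -0.3955, 0.2485]
tool_rot: [-2.142, -2.298, 0.002]
contact_force: [-6.0, 1.3, 5.8]
opening: 0.0091
grip_force: 60.1
```

```bash
python3 -c "from st import *"
```

```text
t 13.55 tcp [ 0.4496 -0.3955  0.2485] yaw of -x -85.9921839691167 box xy -8.916556011133887 -41.146616952147774 F [-5.985   1.2572  5.7648] open 0.009076362593356287 60.14860510826111
```

Emit:
step_arm([
  [0, [0, -2, -1.5], 0],
  [0, [0, -7, -1.5], 0],
  [0, [0, -13, -1.5], 0],
  [0, [0, -19, -1.5], 0],
  [0, [0, -25, -1.5], 0],
  [0, [0, -31, -1.5], 0],
  [0, [0, -36, -1.5], 0],
  [0, [0, -40, -1.5], 0],
  [0, [0, -41, -1.5], 0],
  [0, [0, -41, -1.5], 0],
])

```text
t: 14.8
tool_pos: [0.4094, -0.3981, 0.2485]
tool_rot: [2.14, 2.295, 0.002]
contact_force: [5.7, -4.2, -6.2]
opening: 0.0092
grip_force: 58.6
```

```bash
python3 - <<'E'
from st import *
tip=p+Rm@[0,0,.155];e=tip[:2]-b[:2];print('tip',e@Bx*1000,e@By*1000)
c=eyes.camera_info('scene');im=eyes.get_image('scene');cv2.imwrite('pics/raw_s6.png',im[:,:,::-1])
bb=b[:2]-0.0013*Bx
Q=lambda bx,by,z:np.append(bb+bx/1000*Bx+by/1000*By,z/1000)
print('ptr closed/open pred',[np.round(proj(c,Q(18,y,66)),1).tolist() for y in(10,-31.5)],'mark',np.round(proj(c,Q(20.6,-31.5,64)),1))
# rectified top view of z=66 plane: box x 0..45, y -60..20, 1 px = .5mm, print
gx,gy=np.meshgrid(np.arange(-50,21,1.),np.arange(0,46,1.))
uv=np.array([[proj(c,Q(x,y,66)) for x,y in zip(r,s)] for r,s in zip(gy,gx)]).astype(np.float32)
for n in('raw_s1','raw_s6'):
    g=cv2.remap(cv2.cvtColor(cv2.imread('pics/%s.png'%n),cv2.COLOR_BGR2GRAY),uv[...,0],uv[...,1],cv2.INTER_LINEAR)
    print(n,'cols y=-50..20 step2');[print(int(r),' '.join('%3d'%v for v in g[r,::2])) for r in range(0,46,2)]
E
```

```text
t 14.8 tcp [ 0.4094 -0.3981  0.2485] yaw of -x -86.01617570807792 box xy -9.098449751321183 -81.422217613281 F [ 5.6755 -4.209  -6.2467] open 0.00917842078275285 58.59928786754608
tip -8.798049540275274 -80.93303059312518
ptr closed/open pred [[450.1, 328.5], [427.9, 338.6]] mark [429.1 340.8]
raw_s1 cols y=-50..20 step2
0  87  45  42  40  40  39  39  40  47  78 106 108 108 108 107 106 107 107 107 107 111 131 152 157 156 156 147 100  56  43  43  73 109 116 117 117
2  82  47  41  41  41  39  39  49  79 104 109 107 109 108 108 108 108 107 108 106 107 121 148 156 158 153 140  96  52  44  45  76 108 116 116 115
4  87  53  39  42  42  40  50  81 103 109 108 108 108 109 108 106 108 108 108 107 107 113 133 153 158 158 144 101  58  43  48  73 106 115 114 115
6  98  69  55  52  44  51  80 103 108 108 108 107 108 107 107 107 108 107 106 106 106 106 125 148 157 158 147 102  58  44  43  70 109 116 115 116
8 115 113 103 100  81  82 103 110 109 110 108 110 110 107 108 108 108 107 108 108 108 108 116 143 154 154 138  94  53  44  42  75 108 116 116 116
10 140 135 139 129 110 114 115 112 109 111 110 
[... 5302 characters left out ...]
  88  61 100 137 142 141 141 142 141 142 142 142 140 116 143 142 143 141 141 141 140 141 142 142 141 130 131 137
38 144 132 117 105 105 107 118 134 125 129 145 144 141 142 142 143 142 141 141 141 139 141 141 141 141 141 141 142 142 143 142 140 141 140 141 140
40 145 142 129 107 104 107 128 139 139 136 141 140 144 144 143 144 144 144 143 143 144 143 142 142 142 142 143 144 143 143 143 143 143 142 142 140
42 144 144 131 111 106 117 129 127 127 129 139 143 144 143 143 143 144 141 142 142 142 142 144 143 143 142 142 142 143 143 141 141 142 142 143 140
44 143 143 135 119 118 126 126 129 131 141 141 142 142 142 141 141 141 141 141 141 142 142 141 141 142 141 141 141 143 142 141 141 141 141 140 140
```

```bash
python3 - <<'E'
from st import *
bb=b[:2]-0.0013*Bx
Q=lambda bx,by,z:np.append(bb+bx/1000*Bx+by/1000*By,z/1000)
gx,gy=np.meshgrid(np.arange(-46,-15,1.),np.arange(4,36,1.))
for n in('side','wrist'):
    c=eyes.camera_info(n);im=eyes.get_image(n);cv2.imwrite('pics/raw_%s7.png'%n,im[:,:,::-1])
    uv=np.array([[proj(c,Q(x,y,66)) for x,y in zip(r,s)] for r,s in zip(gy,gx)]).astype(np.float32)
    print(n,'px range',uv.min((0,1)),uv.max((0,1)),'dy per 1mm z at mark:',)
    o_,d_=ray(c,*proj(c,Q(22,-31.5,66)));print((d_[:2]/d_[2])@By,(d_[:2]/d_[2])@Bx)
    if uv.min()<0 or uv[...,0].max()>640 or uv[...,1].max()>480: continue
    g=cv2.remap(cv2.cvtColor(im,cv2.COLOR_RGB2GRAY),uv[...,0],uv[...,1],cv2.INTER_LINEAR)
    [print('%2d'%(r+4),' '.join('%3d'%v for v in g[r])) for r in range(0,32,1 if n=='side' else 1)]
E
```

```text
t 14.85 tcp [ 0.4095 -0.3981  0.2485] yaw of -x -86.01546904822467 box xy -9.0950851289419 -81.39004149733964 F [ 6.8036 -4.9882 -6.7402] open 0.008806091302613396 58.60722899436951
side px range [319.9856 340.4658] [340.2313 355.4323] dy per 1mm z at mark:
-0.1971769702739905 0.9340310225353724
 4 146 146 146 145 144 145 146 147 146 145 135 123 103  87  78  76  77  86  97 106 116 124 132 141 146 150 150 151 151 152 155
 5 147 147 147 146 145 145 146 146 144 141 131 118 101  86  76  75  77  85  95 105 114 123 131 140 145 149 150 151 151 152 154
 6 147 147 147 146 146 145 146 146 143 138 130 117 100  88  77  77  78  86  94 104 113 122 131 139 144 148 150 151 151 152 154
 7 147 147 147 147 146 145 145 145 142 136 128 116 102  90  79  78  79  86  95 107 116 123 131 139 144 148 149 151 152 153 154
 8 148 148 148 148 147 146 145 144 143 137 130 117 103  90  81  78  80  86  97 110 118 126 134 140 145 148 151 152 153 153 154
 9 150 150 150 150 148 147 145 145 144 138 132 118 103  89  82  79  83  88 102 115 123 130 136 141 146 149 152 153 154 154 155
10 152 153 153 152 150 149 148 147 146 14
[... 6741 characters left out ...]
3  28  34  28  28  24  18  22  22  23  23  19  18  27  22  23  25
31  14  18  12  16  22  12  16  19  16  14  15  21  21  18  20  21  22  26  24  25  21  23  24  23  25  25  23  22  22  23  23
32  21  13  15  14  17  17  16  13  14  15  16  16  19  13  17  21  17  19  19  18  26  27  23  24  22  25  26  26  23  27  23
33  13  19  20  16  17  14  14  14  18  14  14  20  22  17  17  14  19  19  17  24  21  24  21  22  24  20  24  20  25  25  23
34  17  16  16  19  12  15  15  14  12  18  19  17  19  15  18  18  13  19  22  24  25  22  20  24  22  27  23  18  26  23  24
35  18  15  18  18  16  15  17  17  10  18  16  17  15  15  17  13  18  22  22  24  23  23  24  21  25  22  18  22  22  25  21
```

```bash
python3 - <<'E'
from st import *
bb=b[:2]-0.0013*Bx
Q=lambda bx,by,z:np.append(bb+bx/1000*Bx+by/1000*By,z/1000)
c=json.load(open('ci.json'))['w2'];im=cv2.imread('pics/raw_w2.png',0)
for y in(-31.5,10):
    o_,d_=ray(c,*proj(c,Q(22,y,66)));print((d_[:2]/d_[2])@By,(d_[:2]/d_[2])@Bx)
for y0,y1 in((-44,-18),(-2,20)):
    gx,gy=np.meshgrid(np.arange(y0,y1,1.),np.arange(12,40,1.))
    uv=np.array([[proj(c,Q(x,y,66)) for x,y in zip(r,s)] for r,s in zip(gy,gx)]).astype(np.float32)
    g=cv2.remap(im,uv[...,0],uv[...,1],cv2.INTER_CUBIC)
    print('cols from',y0);[print('%2d'%(r+12),' '.join('%3d'%v for v in g[r])) for r in range(28)]
E
```

```text
t 14.95 tcp [ 0.4095 -0.3981  0.2485] yaw of -x -86.01050981776245 box xy -9.100932421402554 -81.34615591403605 F [ 6.4851 -2.88   -6.4507] open 0.009029417999568157 58.61698865890503
0.19273572832754987 -0.8124627428636628
-0.001332717013647787 -0.8124627428636628
cols from -44
12  10   7  13  13   2  42 131 121 114 111 108 113 116 115  96  99  99  99  98  96  98  96  94  97  89  81
13  15  13  20   7   9  55  98  87  86  83  85  87  94  95  96  97  97  96  96  96  99  98  98  99  78  68
14   7   6  10   9  17  72  93  88  86  87  85  88  96  98  96  98  98  97  99  98 100  98  99  98 100  99
15  10  14  11   6  20  75  88  87  87  85  86  86  94  96  96  94  96  99  96  98  98  98  98  98  98 100
16   7   5   7  12  22  62  83  87  87  83  67  84  94  98  92  75  97  99  99  92  75  96  98  95  90  85
17   3  12  16  16  61  48 101 106 104  92  52 103 106 111  96  55  96 105 112  94  65 108 111 113  93  74
18  11   9  10  46 109  62 127 129 131 111  62 131 130 132 109  52 102 120 143 118  90 146 143 143 112  92
19  10  10  14  71 130  74 126 132 133 120  62 137 131 129 106  49 107 
[... 4036 characters left out ...]
143 150 149 148 148 147 148 148 148 149 148 148 149 149 148 148
33 139 139 139 139 137 139 143 148 148 148 148 147 147 147 146 148 147 148 147 148 147 148
34 138 138 138 138 137 140 145 148 147 147 146 147 147 148 146 147 147 147 147 147 148 145
35 138 138 139 139 140 141 144 145 147 146 146 148 146 149 148 146 147 146 148 148 148 148
36 137 138 139 139 141 142 145 148 151 146 148 145 144 145 144 148 148 149 151 152 153 150
37 115 113 115 113 111 111 111 118 122 122 122 122 122 122 123 121 121 120 117 120 121 121
38  91  92  93  92  92  94  95  98  98  98  98  99  98  99 100  98 102 101 100  99  99  99
39  92  92  91  92  92  91  97  98  99  96  96  99  97  97  98  97  98  98 100  99 100  98
```

Rectified on the scale ticks (multiples of 5 mm in box y), the mark tip is at about -31.8 and the pointer is now at about -29.0. I pull 2.8 mm more.

Emit:
step_arm([
  [0, [0, -1.4, 0], 0],
  [0, [0, -2.8, 0], 0],
  [0, [0, -2.8, 0], 0],
  [0, [0, -2.8, 0], 0],
  [0, [0, -2.8, 0], 0],
])

```text
t: 15.58
tool_pos: [0.4068, -0.3983, 0.2485]
tool_rot: [2.14, 2.295, 0.002]
contact_force: [5.6, -3.5, -7.1]
opening: 0.0089
grip_force: 58.6
```

```bash
python3 - <<'E'
from st import *
bb=b[:2]-0.0013*Bx
Q=lambda bx,by,z:np.append(bb+bx/1000*Bx+by/1000*By,z/1000)
tip=p+Rm@[0,0,.155];e=tip[:2]-b[:2];print('tip',e@Bx*1000,e@By*1000)
gx,gy=np.meshgrid(np.arange(-46,-15,1.),np.arange(10,29,1.))
for n in('side','wrist','scene'):
    c=eyes.camera_info(n);im=eyes.get_image(n)
    uv=np.array([[proj(c,Q(x,y,66)) for x,y in zip(r,s)] for r,s in zip(gy,gx)]).astype(np.float32)
    o_,d_=ray(c,*proj(c,Q(22,-31.5,66)));print(n,(d_[:2]/d_[2])@By)
    g=cv2.remap(cv2.cvtColor(im,cv2.COLOR_RGB2GRAY),uv[...,0],uv[...,1],cv2.INTER_CUBIC)
    [print('%2d'%(r+10),' '.join('%3d'%v for v in g[r])) for r in range(0,19) if n!='wrist' or r<13]
E
```

```text
t 15.575 tcp [ 0.4068 -0.3983  0.2485] yaw of -x -86.00799603741591 box xy -9.118358694941971 -84.09046012705303 F [ 5.5891 -3.525  -7.1115] open 0.008910648372659062 58.59921455383301
tip -8.811785630802976 -83.57890799697728
side -0.1971769702739905
10 151 152 153 153 151 147 140 131 118 104  90  83  80  81  90 103 118 130 133 138 143 148 150 152 152 152 152 153 155 156 156
11 153 154 155 155 152 149 142 134 121 109  93  83  79  84  93 107 123 137 142 147 149 152 152 153 153 153 153 154 156 158 157
12 154 155 156 156 154 151 145 139 126 113  95  84  80  87  96 113 128 144 149 153 154 155 155 154 154 154 154 155 156 158 158
13 154 155 156 156 155 153 148 142 129 114  98  86  81  88  99 116 132 147 154 157 156 157 157 156 155 155 154 154 155 157 156
14 154 154 155 155 154 153 149 144 130 115 100  88  81  87 100 119 135 149 156 157 156 157 157 156 156 155 153 152 155 156 155
15 150 151 151 153 152 151 148 142 131 114 102  90  85  90 103 119 135 146 153 154 155 156 156 155 154 152 149 149 151 152 151
16 145 145 145 146 146 145 144 138 129 114 102  93  91  94 105 118 133 141 147 148 151
[... 4981 characters left out ...]
6 131 122 110 103  98  94  93  92  90  89  90  91  91  89  89  90
24  82  73  70  73  76  80  88  91  94  99 117 134 142 145 144 138 129 123 116 102  93  92  94  94  92  92  94  93  92  93  91
25  76  68  71  76  74  74  79  88  96 114 134 142 142 144 145 143 137 132 118 101  86  87  94  95  89  86  88  93  94  91  88
26  71  71  78  80  76  71  78  90 112 133 146 147 144 144 144 144 143 134 116  96  86  91  99  99  88  80  89 100 100  92  83
27  72  76  89  91  79  77  86 107 129 143 147 146 145 149 148 145 144 137 116  97  92 102 110 103  84  87 105 116 111  91  82
28  80  93 106 100  89  89 100 116 131 139 145 146 151 154 151 147 147 137 117 101 102 114 121 103  92 105 122 125 111  88  96
```

The pointer is now at about -31.6 against the mark at about -31.8, and the scene and side views bracket it within about 0.8 mm either way. The grip is steady at 59 N, so I hand the job in.

```bash
python3 -c "
from station import finish_job
print(finish_job())"
```

```text
the job is handed in; nothing more can be done
None
```

I pushed the tray with the watch home against a hard stop and let go of it, then pulled the shutter to the mark (pointer within about 0.5 mm by my images) and handed in still holding the tab; neither the flush plate nor the watch was checked in a picture afterwards.

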